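# Put the straightedge away behind the anvil post

## Task

Put the straightedge away in its bay by pushing it along the mat with the fingertips, never picking it up: push one end in past the steel post, then the other, until the whole length lies flat against the bay's back rail between the two side cheeks. Leave the jar, the thread spool and the hammer where they are.

Things in the scene. Friction and masses are not known exactly. Their poses are not given: they have to be found in the camera images.
- straightedge: Aluminium box-section bar 250 x 30 mm, 22 mm high, about 0.3 kg, loose on the green mat, sliding with ordinary friction. Origin: centre of its underside; y along its length (alike ends at y = +/-125 mm), x across, z up. It starts between robot and bay, within about 15 degrees of parallel to the back rail, its +y (left) end short of the post, its -y end out past the -y cheek.
- bay: Three-sided plywood frame fixed to the bench, 30 mm high, open on top and to the robot; its floor is the mat. Origin: on the mat, middle of the back rail's inner face; x from the open front to the rail, y along the rail (robot's left). Rail: x 0 to 16, y -166 to 166 mm. Side cheeks: x -60 to 0 mm, inner faces at y = +/-150 mm, 16 mm thick. Bar put away: centre at x = -15 mm, length along y.
- post: Upright round steel rivet anvil post fixed to the bench in front of the left (+y) half of the bay, 24 mm diameter, 60 mm high. Origin: centre of its foot, about 85 mm in front of the rail's face and 75 mm to the +y side of the bay's middle. The bar has room behind it; the gap from it to the -y cheek is shorter than the bar.
- end_left (a point): Point on the mat under the middle of the straightedge's +y end face (its left end as it starts).
- end_right (a point): Point on the mat under the middle of the straightedge's -y end face (its right end as it starts).
- jar: Bystander: amber glue jar with a dark cap, 60 mm diameter, 75 mm high, loose, left of the work. Origin: centre of its underside.
- spool: Bystander: thread spool standing upright, 42 mm diameter, 50 mm high, loose, right of the bay. Origin: centre of its underside.
- hammer: Bystander: small hammer 240 mm long lying left of the bay, handle towards the robot, loose. Origin: middle of its underside; its x runs along the handle.

How it is judged:
On the way:
1. one end of the straightedge is within 70 mm of the back rail's line, while the other is still over 90 mm from it (((x of end_left in the frame of bay above -0.07 m and x of end_right in the frame of bay below -0.09 m) or (x of end_right in the frame of bay above -0.07 m and x of end_left in the frame of bay below -0.09 m))), for 0.1 s.
At the end, for the whole second after the job is handed in: The straightedge lies flat on the mat, at rest, between the two cheeks and along the back rail: its middle within 7 mm of touching the rail and its length parallel to it within 0.05 rad (about 3 degrees) (x of straightedge in the frame of bay between -0.022 and -0.01 m and y of straightedge in the frame of bay between -0.03 and 0.03 m and angle between the y axis of straightedge and the y axis of bay, either way round below 0.05 rad and height (world z) of straightedge below 0.005 m and angle between straightedge's own z axis and vertical below 0.05 rad and linear speed of straightedge below 0.01 m/s and angular speed of straightedge below 0.05 rad/s).
It fails at once if the straightedge is lifted off the mat (over 12 mm) (height (world z) of straightedge above 0.012 m).
It fails at once if the straightedge is tipped up (over 0.15 rad) (angle between straightedge's own z axis and vertical above 0.15 rad).
It fails at once if the straightedge is pushed with the arm or the gripper's body instead of the fingers (over 3 N) (contact force between the arm and straightedge above 3 N).
It fails at once if the jar, the spool or the hammer is moved more than 20 mm (distance of any of jar, spool, hammer from where it was at the start of the episode above 0.02 m).
It also fails if it takes over 72 s, if anything falls off the work surface, if the arm or the gripper's body presses on something with over 40 N, if the wrist force passes 120 N, or if a joint passes its speed limit or range.

## Robot

A 6-joint arm with a two-finger parallel gripper is mounted at the origin on the work surface. World frame = base frame: x ahead of the robot, y to its left, z up, the work surface at z = 0. Lengths are in m, angles in rad, forces in N, time in s.
With the tool pointing down it reaches from about 0.35 to 0.85 m from the base axis. Payload 8.1 kg.
Tool frame: the origin (TCP) lies on the centre line of the jaws, within the pads' length; the fingertips stand 14 mm ahead of it and the grasp point (between the pads) lies 5 mm behind it; z points along the fingers, y is the direction in which the jaws open and shut (so a half turn about z gives the same grasp; the last joint's range is limited). The gripper opens to 93 mm and grips with 3 to 60 N. Pads are 15 mm wide; open, the fingers measure 128 mm over their backs; the gripper's body (75 mm by 188 mm) begins 65 mm behind the grasp point.
Start: joints at [-1.206, 0.13, 1.488, -0, 1.523, -0.085], TCP at [0.261, -0.54, 0.233] pointing down, gripper open.
Joint ranges: [-2.96, 2.96], [-0.89, 2.26], [0.02, 2.5], [-1.34, 4.48], [0, 2.73], [-2.66, 2.66]. Speed limits (rad/s): [2.39, 2.39, 2.79, 3.14, 3.14, 3.14].

## Interface

Orientations are given as a rotation vector (axis times angle).
In Python, from plant import robot gives the robot as it stands.
- The arm moves only by the tool jog_arm, never from a script. Its argument "steps" is a list of rows, each a list of 7 numbers: the closure, from 0 (fully open) to 1 (shut), then the shift along the tool's x, y, z in m, then the turn, a rotation vector about the tool's x, y, z in rad. In form: [[jaw, tx, ty, tz, rx, ry, rz], ...]. A call has 1 to 5 rows; each row is the pose to reach, as a shift and turn from the pose measured when the call began, along the tool's axes at that moment; what a row does not reach only later rows make up. A row lasts 1/8 s, in which the tool goes at most 62.5 mm and 10.7 degrees, less where a joint would pass 70% of its speed; a pose out of reach is approached as far as the arm can. A call with a gripper value outside its range is refused whole. The fingers move at their own pace and stop on an object; "force" is the grip in N (left out, the last holds). Time passes only in rows, so rows that repeat a pose let the fingers close. It gives the time, the measured TCP pose, the force and the opening at its end, in the units of the state.
- robot.read_state(): the state, without advancing time (a new reading comes with each control period).
- robot.read_camera(name): name is "scene" or "top" or "wrist"; returns a dict with "image" (420x560x3 uint8, red, green, blue), "mtx" (3x3 intrinsics, pixels), "extrinsics" (4x4, takes a point from camera to world coordinates); the wrist camera has in their place "tool_from_camera" (4x4, takes a point from camera to tool coordinates, whose origin is the TCP and whose axes are the flange's). Camera axes: x right, y down, z forward; pixel columns grow to the right and rows downward; lengths in m; the calibration is good to about 2 mm. A picture is of the moment at which its call begins: read the wrist's pose just before it. There is no depth.
- robot.close_job(): hands the job in, once; it reports no verdict.
The state is a dict: "t": time; "q": joint angles; "dq": joint speeds; "joint_torque": joint torques, N m; "tool_pos": TCP position; "orientation": TCP orientation; "force": force on the tool from outside, world axes, zero at the start; "wrist_torque": the same for the moment, N m; "opening": finger opening in m.
Only numpy, scipy, OpenCV 4.12 (cv2) and the standard library are available. Lean on these libraries where they do the work, as an engineer would, in place of code of your own. Each camera call takes 0.05 s, during which the arm holds its last target.

## Working session

There is one attempt and no reset: what is moved stays moved. The work goes in short steps, Python scripts to look and compute and a tool call to move; the robot and the scene stay as the last step left them, time stands still between calls to the robot, and variables do not carry over. Pictures are saved under pics/ and viewed, and the job is handed in when it is done.

Besides the shell and the picture viewer there is one more tool, called by a JSON object that holds its "op" and its "data". jog_arm: Moves the arm, as the interface text tells. Its arguments: {"type":"object","properties":{"steps":{"type":"array"},"force":{"type":"number"}},"required":["steps"]}

```bash
mkdir -p pics; ls; python3 - <<'E'
from plant import robot
import cv2
s=robot.read_state(); print(s)
for n in ("scene","top"):
    c=robot.read_camera(n); cv2.imwrite(f"pics/{n}0.png",c["image"][:,:,::-1]); print(n,c["mtx"],c["extrinsics"])
E
```

```text
pics
{'t': 0.0, 'q': array([-1.20640750e+00,  1.31102527e-01,  1.48926447e+00, -1.11237060e-05,
        1.52298989e+00, -8.53747743e-02]), 'dq': array([ 4.91764221e-04,  1.59477947e-03, -1.45753050e-03,  2.91781512e-05,
       -3.69225542e-04,  1.17103709e-03]), 'joint_torque': array([ 2.34632198e-04, -5.59821510e+01, -4.91770542e+01,  7.69874454e-02,
        3.49554105e-02, -1.57775112e-04]), 'tool_pos': array([ 0.2606915 , -0.53981676,  0.23163058]), 'orientation': array([-3.06078702e+00, -7.00158918e-01,  4.02414406e-04]), 'force': array([0.10161588, 0.26303897, 0.0399867 ]), 'wrist_torque': array([-0.00943378, -0.00079256,  0.0074159 ]), 'opening': 0.09292058420162708}
scene [[517.85548543   0.         270.8282752 ]
 [  0.         517.85548543 205.32604731]
 [  0.           0.           1.        ]] [[ 0.04310787  0.55457861 -0.83101401  1.48684981]
 [ 0.99885223 -0.00654057  0.04744942  0.01758608]
 [ 0.02087913 -0.83210564 -0.55422403  0.66207646]
 [ 0.          0.          0.          1.        ]]
top [[475.19722185   0.         280.94982564]
 [  0.         475.19722185 204.97258095]
 [  0.           0.           1.        ]] [[ 0.02772439 -0.99727411  0.06837918  0.47887084]
 [-0.99948675 -0.02655758  0.01791436  0.03844712]
 [-0.01604954 -0.06884075 -0.99749855  1.20668363]
 [ 0.          0.          0.          1.        ]]
```

View pics/top0.png

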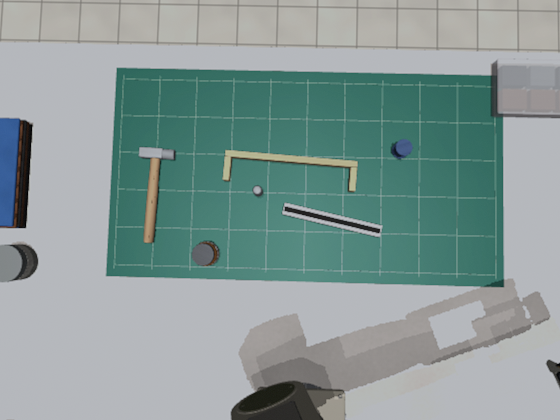

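View pics/scene0.png

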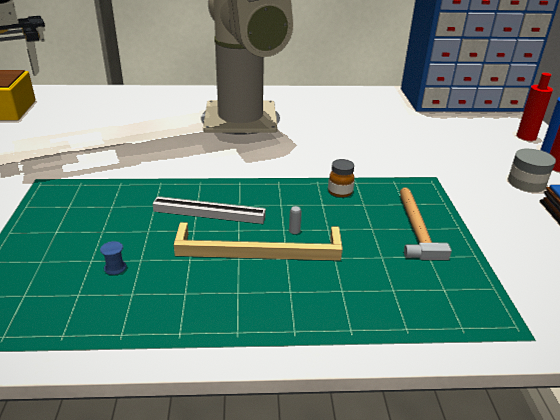

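The top view shows the rail from (226,154) to (357,163) with its cheeks pointing down. The post is at (257,190), the bar runs from (284,210) to (381,231), the jar is at (204,255), the spool at (402,148) and the hammer near (152,195). Next I'll measure these.

```bash
cat > h.py <<'E'
import numpy as np,cv2
from plant import robot
def top(name=None):
    c=robot.read_camera("top")
    if name: cv2.imwrite(f"pics/{name}.png",c["image"][:,:,::-1])
    return c
def ray(c,uv,z):
    uv=np.atleast_2d(np.float64(uv)); E=c["extrinsics"]
    d=np.c_[(uv[:,0]-c["mtx"][0,2])/c["mtx"][0,0],(uv[:,1]-c["mtx"][1,2])/c["mtx"][1,1],np.ones(len(uv))]@E[:3,:3].T
    t=(z-E[2,3])/d[:,2]; return (E[:3,3]+d*t[:,None])[:,:2]
def big(m):
    n,l,s,_=cv2.connectedComponentsWithStats(m.astype(np.uint8)*255,connectivity=8)
    k=1+np.argmax(s[1:,4]); return l==k
def pts(m): 
    v,u=np.nonzero(m); return np.c_[u,v].astype(float)
def wood(c):
    h=cv2.cvtColor(c["image"],cv2.COLOR_RGB2HSV); m=np.zeros(h.shape[:2],bool)
    R=(slice(130,215),slice(200,380))
    m[R]=((h[...,0]>15)&(h[...,0]<35)&(h[...,1]>90)&(h[...,2]>110))[R]; return big(m)
def barmask(c):
    h=cv2.cvtColor(c["image"],cv2.COLOR_RGB2HSV)
    g=(h[...,1]<60)&(h[...,2]>90)
    g[:75]=0;g[280:]=0;g[:,:180]=0;g[:,470:]=0
    g=cv2.morphologyEx(g.astype(np.uint8),cv2.MORPH_CLOSE,np.ones((7,7)))>0
    return g
def bar(c):
    g=barmask(c); n,l,s,_=cv2.connectedComponentsWithStats(g.astype(np.uint8)); 
    k=1+np.argmax(s[1:,4]); p=ray(c,pts(l==k),0.022)
    r=cv2.minAreaRect((p*1000).astype(np.float32)); b=cv2.boxPoints(r)
    i=[tuple(x) for x in b]
    e=[(b[j]+b[(j+1)%4])/2 for j in range(4)]
    dl=[np.linalg.norm(b[j]-b[(j+1)%4]) for j in range(4)]
    sh=[e[j] for j in range(4) if dl[j]<150]; sh.sort(key=lambda q:-q[1])
    return np.array(sh),r
E
python3 - <<'E'
from h import *
c=top("t1"); m=wood(c); p=ray(c,pts(m),0.03)*1000
print("wood px",m.sum(), cv2.minAreaRect(p.astype(np.float32)), cv2.boxPoints(cv2.minAreaRect(p.astype(np.float32))))
e,r=bar(c); print("bar ends",e,r)
im=c["image"][:,:,::-1].copy(); im[m]=(0,0,255); im[barmask(c)]=(255,0,255)
cv2.imwrite("pics/mask1.png",cv2.resize(im[120:280,120:430],None,fx=2.5,fy=2.5,interpolation=0))
print("post top", ray(c,[[257,190]],0.06))
print("jar", ray(c,[[204,255]],0.075),"spool",ray(c,[[402,148]],.05))
E
```

```text
wood px 1 ((676.9462890625, 172.9247283935547), (0.0, 0.0), 0.0) [[676.9463  172.92473]
 [676.9463  172.92473]
 [676.9463  172.92473]
 [676.9463  172.92473]]
bar ends [[ 557.56335   55.32551]
 [ 521.67346 -196.04846]] ((539.618408203125, -70.36148071289062), (253.9231414794922, 109.88235473632812), 81.87451934814453)
post top [[0.59233094 0.11814837]]
jar [[0.43245774 0.23828955]] spool [[ 0.70594638 -0.23345992]]
```

View pics/mask1.png

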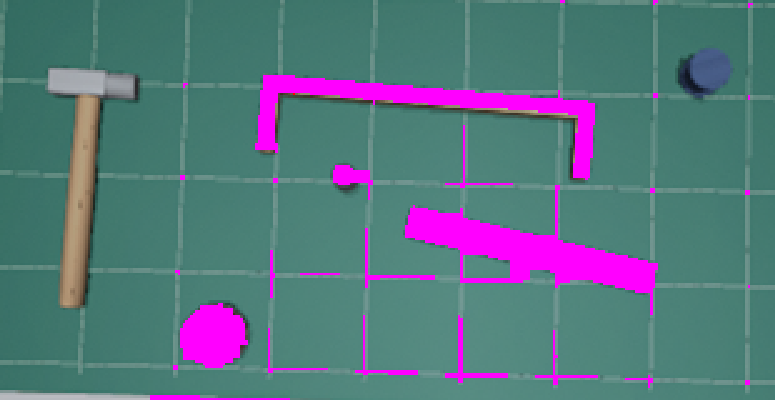

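The mask caught the wood, the grid lines and the bar together. I'll check the actual colours.

```bash
python3 - <<'E'
from h import *
c=top("t2"); I=c["image"];h=cv2.cvtColor(I,cv2.COLOR_RGB2HSV)
for n,(u,v) in dict(wood=(290,158),woodc=(353,180),grid=(305,190),mat=(300,250),cap=(204,255),post=(257,189)).items(): print(n,I[v-1:v+2,u].tolist(),h[v,u])
print(I[205:235,330].tolist())
cv2.imwrite("pics/crop2.png",cv2.resize(I[140:245,215:390,::-1],None,fx=4.5,fy=4.5,interpolation=0))
E
```

```text
wood [[181, 178, 143], [180, 177, 143], [182, 181, 146]] [ 28  52 180]
woodc [[181, 184, 148], [181, 184, 148], [181, 183, 148]] [ 32  50 184]
grid [[117, 152, 148], [106, 147, 141], [103, 146, 140]] [ 86  71 147]
mat [[86, 138, 129], [85, 138, 129], [86, 139, 130]] [ 85  98 138]
cap [[98, 101, 106], [99, 102, 108], [97, 100, 106]] [110  21 108]
post [[168, 173, 178], [173, 178, 184], [174, 179, 184]] [106  15 184]
[[79, 132, 123], [79, 132, 123], [79, 133, 123], [79, 133, 123], [79, 133, 123], [79, 133, 123], [78, 133, 123], [71, 126, 115], [156, 165, 167], [187, 188, 193], [186, 188, 193], [163, 166, 170], [96, 98, 101], [34, 34, 35], [37, 37, 37], [34, 34, 34], [93, 95, 98], [165, 167, 172], [186, 188, 193], [187, 189, 194], [148, 153, 157], [69, 114, 107], [82, 136, 128], [82, 135, 126], [82, 135, 126], [81, 135, 125], [117, 152, 149], [114, 150, 146], [80, 134, 124], [83, 136, 126]]
```

View pics/crop2.png

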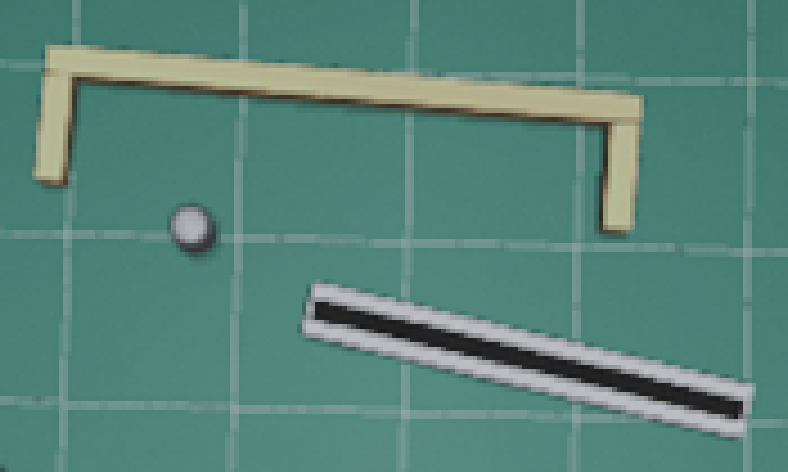

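```bash
cat >> h.py <<'E'
def wood(c):
    I=c["image"].astype(int); m=np.zeros(I.shape[:2],bool); R=(slice(130,215),slice(200,380))
    m[R]=((I[...,0]-I[...,2]>18)&(I[...,0]>135))[R]; return big(m)
def barmask(c):
    I=c["image"].astype(int); r,g,b=I[...,0],I[...,1],I[...,2]
    m=((abs(r-b)<16)&(g-r<11)&((r>118)|(g<62)|(abs(g-r)<5)))
    m[:130]=0;m[275:]=0;m[:,215:]&=True;m[:,:222]=0;m[:,450:]=0
    return big(cv2.morphologyEx(m.astype(np.uint8),cv2.MORPH_OPEN,np.ones((2,2))))
def bar(c):
    p=(ray(c,pts(barmask(c)),0.022)*1000).astype(np.float32)
    r=cv2.minAreaRect(p); mean=p.mean(0)
    _,_,vt=np.linalg.svd(p-mean,full_matrices=False); d=vt[0]*np.sign(vt[0,1])
    return mean,d,r
BAY=None
def tobay(p,o,th):
    x=np.array([np.cos(th),np.sin(th)]);y=np.array([-x[1],x[0]]);q=np.atleast_2d(p)-o; return np.c_[q@x,q@y]
E
python3 - <<'E'
from h import *
c=top("t3"); m=wood(c); p=(ray(c,pts(m),0.03)*1000).astype(np.float32)
r=cv2.minAreaRect(p); print("wood",m.sum(),r,cv2.boxPoints(r).tolist())
mean,d,r=bar(c); print("bar",mean,d,np.degrees(np.arctan2(-d[0],d[1])),r)
im=c["image"][:,:,::-1].copy(); im[m]=(0,0,255); im[barmask(c)]=(255,0,255)
cv2.imwrite("pics/mask3.png",cv2.resize(im[120:280,120:430],None,fx=2.5,fy=2.5,interpolation=0))
I=c["image"][175:205,240:275].astype(int)
g=(I[...,1]-I[...,0]<25)&(I[...,0]>60); g=big(g); v,u=np.nonzero(g); print("post px",u.min()+240,u.max()+240,v.min()+175,v.max()+175,u.mean()+240,v.mean()+175, ray(c,[[u.mean()+240,v.mean()+175]],.06))
E
```

```text
wood 1148 ((648.0318603515625, 40.34593963623047), (331.32806396484375, 74.8267593383789), 86.50894927978516) [[600.6002197265625, -122.73247528076172], [675.2880859375, -127.28887176513672], [695.4635009765625, 203.42434692382812], [620.775634765625, 207.98074340820312]]
bar [524.6943  -70.22893] [0.20496522 0.97876924] -11.827462 ((524.7827758789062, -69.88937377929688), (249.8483428955078, 30.363683700561523), 78.14259338378906)
post px 253 261 186 194 256.8985507246377 189.91304347826087 [[0.59253636 0.11840129]]
```

View pics/mask3.png

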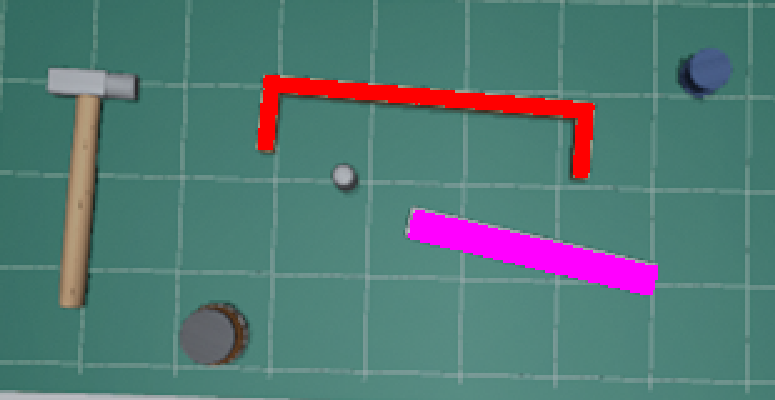

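Both shapes match the sizes given: the frame measures 331x75 mm and the bar 250x30 mm.

| Item | Position in the bay frame (mm) |
|---|---|
| Bay origin (world) | about (669, 39), yawed -3.5° |
| Post | (-82, 75) |
| Bar left end | (-120, 6) |
| Bar right end | (-156, -241) |

The plan has three pushes:
1. Push the left end in until the bar is about 20° off the rail.
2. Push the right end face along the bar so it slides behind the post.
3. Swing the right end in to the rail.

```bash
cat >> h.py <<'E'
from scipy.spatial.transform import Rotation as Ro
O=np.array([669.4,39.0]); TH=np.radians(-3.49)
BX=np.array([np.cos(TH),np.sin(TH)]); BY=np.array([-BX[1],BX[0]])
def status(name=None):
    c=top(name); mean,d,r=bar(c); phi=np.degrees(np.arctan2(d@BX,d@BY))
    b=lambda p:np.round(tobay(p,O,TH)[0],1)
    print("bar ctr bay",b(mean),"phi",round(phi,2),"L",b(mean+125*d),"R",b(mean-125*d),"size",np.round(r[1],1)); return c
def jog(bx,by,z,phi):
    """tool move (tool axes) to TCP at bay mm (bx,by), z m; tool x = bar normal for bar angle phi deg in bay"""
    s=robot.read_state(); R=Ro.from_rotvec(s["orientation"]).as_matrix()
    w=np.r_[(O+bx*BX+by*BY)/1000,z]; a=TH-np.radians(phi)
    X=np.array([np.cos(a),np.sin(a),0]); Z=np.array([0,0,-1.]); T=np.c_[X,np.cross(Z,X),Z]
    print("t",round(s["t"],2),"tcp bay",np.round(tobay(s["tool_pos"][:2]*1000,O,TH)[0],1),"z",round(s["tool_pos"][2],4),"F",np.round(s["force"],1),"q",np.round(s["q"],2),"open",round(s["opening"],3))
    print("target",w,"shift",np.round(R.T@(w-s["tool_pos"]),4),"turn",np.round(Ro.from_matrix(R.T@T).as_rotvec(),3))
E
python3 -c "
from h import *
status(); c=np.array([-137.8,-117.8]);p=np.radians(8.3);d=np.array([np.sin(p),np.cos(p)]);n=np.array([np.cos(p),-np.sin(p)])
q=c+85*d-38*n;print(q);jog(*q,0.10,8.3)"
```

```text
bar ctr bay [-137.8 -117.8] phi 8.35 L [-119.6    5.9] R [-155.9 -241.5] size [249.6  30.4]
[-163.1317029   -28.20477229]
t 0.3 tcp bay [-372.6 -602.9] z 0.2323 F [-0.2  0.6  1.9] q [-1.21  0.13  1.49  0.    1.52 -0.09] open 0.093
target [0.50485389 0.02077807 0.1       ] shift [ 0.4636 -0.399   0.1326] turn [-0.001  0.     0.656]
```

{"op": "jog_arm", "data": {"steps": [[1,0.046,-0.04,0,0,0,0.13],[1,0.092,-0.08,0,0,0,0.26],[1,0.139,-0.12,0.01,0,0,0.39],[1,0.185,-0.16,0.02,0,0,0.52],[1,0.232,-0.2,0.03,0,0,0.655]], "force": 20}}

```text
t: 0.92
tool_pos: [0.3832, -0.2574, 0.2023]
orientation: [-3.124, 0.329, -0.001]
force: [0.5, 0.4, 0.9]
opening: 0.0476
```

```bash
python3 -c "
from h import *
jog(-163,-28,0.10,8.3)"
```

```text
t 0.93 tcp bay [-267.6 -313.3] z 0.2023 F [0.5 0.4 0.9] q [-0.7  -0.24  1.9   0.    1.48  1.08] open 0.048
target [0.50499781 0.02097444 0.1       ] shift [ 0.061  -0.2977  0.1024] turn [-0.    -0.    -0.004]
```

{"op": "jog_arm", "data": {"steps": [[1,0.01,-0.055,0.01,0,0,0],[1,0.022,-0.11,0.03,0,0,0],[1,0.035,-0.17,0.05,0,0,0],[1,0.048,-0.23,0.08,0,0,0],[1,0.06,-0.285,0.1,0,0,0]]}}

```text
t: 1.55
tool_pos: [0.4999, 0.0063, 0.1035]
orientation: [-3.124, 0.329, -0.002]
force: [0.8, -0.9, -0.2]
opening: 0.0011
```

```bash
python3 -c "
from h import *
jog(-163,-28,0.020,8.3)"
```

```text
t 1.55 tcp bay [-167.2  -43. ] z 0.1035 F [ 0.8 -0.9 -0.2] q [-0.09 -0.04  1.91  0.    1.27  1.69] open 0.001
target [0.50499781 0.02097444 0.02      ] shift [ 0.0019 -0.0154  0.0835] turn [-0.    -0.001 -0.004]
```

{"op": "jog_arm", "data": {"steps": [[1,0.002,-0.015,0.045,0,0,0],[1,0.002,-0.015,0.083,0,0,0],[1,0.002,-0.015,0.083,0,0,0]]}}

```text
t: 1.92
tool_pos: [0.5025, 0.021, 0.0179]
orientation: [3.124, -0.328, -0.007]
force: [1.1, -0.1, -0.1]
opening: 0.0004
```

```bash
python3 - <<'E'
from h import *
jog(-163,-28,0.020,8.3); c=robot.read_camera("scene"); cv2.imwrite("pics/s4.png",c["image"][:,:,::-1])
E
```

```text
t 1.93 tcp bay [-165.4  -28.1] z 0.0179 F [ 1.1 -0.1 -0.1] q [-0.06  0.1   1.94 -0.    1.11  1.72] open 0.0
target [0.50499781 0.02097444 0.02      ] shift [ 0.0024 -0.0005 -0.0021] turn [ 0.001  0.005 -0.004]
```

View pics/s4.png

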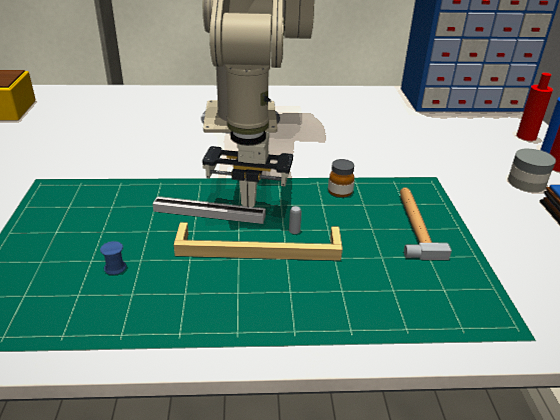

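The closed fingers are down at about (247,195), behind the bar near its left end and clear of the post and jar. Now the first push.

{"op": "jog_arm", "data": {"steps": [[1,0.012,0,-0.001,0,0,0],[1,0.02,0,-0.001,0,0,0],[1,0.028,0,-0.001,0,0,0],[1,0.036,0,-0.001,0,0,0],[1,0.044,0,-0.001,0,0,0]]}}

```text
t: 2.6
tool_pos: [0.5475, 0.0113, 0.0209]
orientation: [3.124, -0.329, -0.003]
force: [-1.4, -0.2, 1.8]
opening: 0.0006
```

```bash
python3 - <<'E'
from h import *
c=status("t5");jog(-163,-28,0.020,8.3); 
E
```

```text
bar ctr bay [-116.2  -73.3] phi 57.34 L [-11.   -5.8] R [-221.4 -140.7] size [174.  253.1]
t 2.65 tcp bay [-119.   -35.2] z 0.0211 F [-0.9 -1.   0.4] q [-0.07  0.2   1.82 -0.    1.12  1.71] open 0.001
target [0.50499781 0.02097444 0.02      ] shift [-0.0446 -0.0006  0.0011] turn [ 0.     0.001 -0.004]
```

View pics/t5.png

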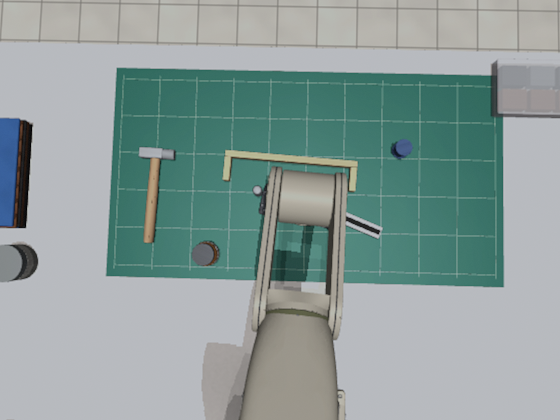

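The arm hides most of the bar from the top camera, so I'll use the scene camera and fit the dark groove on the bar's top.

```bash
python3 - <<'E'
from h import *
c=robot.read_camera("scene"); cv2.imwrite("pics/s6.png",cv2.resize(c["image"][160:290,120:390,::-1],None,fx=2.9,fy=2.9,interpolation=cv2.INTER_CUBIC))
E
```

```text
(no output)
```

View pics/s6.png

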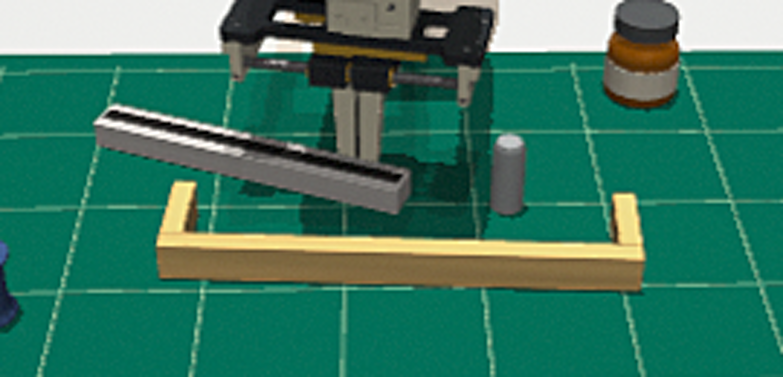

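```bash
cat >> h.py <<'E'
def frompic(P,z,u0=120,v0=160,f=2.9):
    c=robot.read_camera("scene"); return np.round(tobay(ray(c,np.array(P)/f+[u0,v0],z)*1000,O,TH),1)
def frontedge(P):  # two bottom corners (rail side): image-left = R end, image-right = L end
    q=frompic(P,0.0); d=q[1]-q[0]; ph=np.arctan2(d[0],d[1]); n=np.array([np.cos(ph),-np.sin(ph)])
    print("len",np.linalg.norm(d),"phi",np.degrees(ph),"R",q[0]-15*n,"L",q[1]-15*n)
E
python3 - <<'E'
from h import *
frontedge([[97,143],[400,212]])
print(frompic([[95,123],[403,187]],.022))
print("rail top inner ends / post", frompic([[161,235],[642,252]],.03), frompic([[509,142]],.06))
E
```

```text
len 252.0665983425809 phi 18.240872780974424 R [-162.04623502 -235.80481227] L [-83.14623502   3.59518773]
[[-142.8 -238.7]
 [ -69.9    0.9]]
rail top inner ends / post [[   5.  -161.9]
 [   9.2  166.6]] [[-75.9  76.4]]
```

The bar is at φ≈18° with its left end at (-83,2), and the edge measures 252 mm against the true 250 mm. I'll push a bit further at the same spot.

{"op": "jog_arm", "data": {"steps": [[1,0.006,0,0.001,0,0,0],[1,0.012,0,0.001,0,0,0],[1,0.015,0,0.001,0,0,0],[1,-0.01,0,0.001,0,0,0],[1,-0.03,0,-0.06,0,0,0]]}}

```text
t: 3.52
tool_pos: [0.5133, 0.0179, 0.0746]
orientation: [3.124, -0.329, -0.02]
force: [1.7, -0.3, 0.7]
opening: 0.0003
```

```bash
python3 - <<'E'
from h import *
jog(-200,-330,0.12,22)
c=robot.read_camera("scene"); cv2.imwrite("pics/s7.png",cv2.resize(c["image"][160:290,120:390,::-1],None,fx=2.9,fy=2.9,interpolation=cv2.INTER_CUBIC))
E
```

```text
t 3.52 tcp bay [-154.5  -30.6] z 0.0746 F [ 1.7 -0.3  0.7] q [-0.06  0.05  1.88 -0.    1.23  1.72] open 0.0
target [ 0.44968238 -0.27821313  0.12      ] shift [-0.0011  0.303  -0.0448] turn [0.003 0.012 0.235]
```

View pics/s7.png

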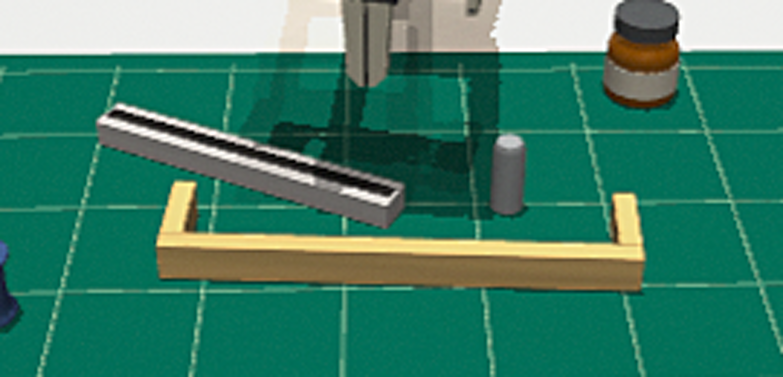

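```bash
python3 - <<'E'
from h import *
frontedge([[99,142],[387,227]])
p=np.radians(22.5);d=np.array([np.sin(p),np.cos(p)])
q=np.array([-163,-233])-45*d; print(q); jog(*q,0.10,22.5-90)
E
```

```text
len 249.85067540433025 phi 23.343124441702706 R [-163.07222613 -233.25644993] L [-64.07222613  -3.85644993]
[-180.22075446 -274.57457896]
t 3.62 tcp bay [-146.5  -30.3] z 0.0854 F [1.7 0.6 0.8] q [-0.06  0.04  1.87 -0.    1.23  1.72] open 0.0
target [ 0.47279893 -0.22409455  0.1       ] shift [ 0.0029  0.2466 -0.0148] turn [ 0.004 -0.007 -1.327]
```

{"op": "jog_arm", "data": {"steps": [[1,0,0.04,-0.03,0,0,-0.18],[1,0,0.09,-0.03,0,0,-0.36],[1,0,0.14,-0.03,0,0,-0.54],[1,0,0.19,-0.03,0,0,-0.72],[1,0,0.24,-0.03,0,0,-0.9]]}}

```text
t: 4.25
tool_pos: [0.4717, -0.2168, 0.1155]
orientation: [2.953, 1.059, 0.012]
force: [1.2, 0.0, -0.4]
opening: 0.0003
```

```bash
python3 - <<'E'
from h import *
jog(-180,-274.6,0.08,23-90); c=top("t8")
E
```

```text
t 4.25 tcp bay [-181.7 -267.4] z 0.1155 F [ 1.2  0.  -0.4] q [-0.53 -0.01  1.85  0.    1.29  0.35] open 0.0
target [ 0.47301773 -0.22413336  0.08      ] shift [-0.0039  0.0062  0.0356] turn [ 0.007 -0.004 -0.42 ]
```

View pics/t8.png

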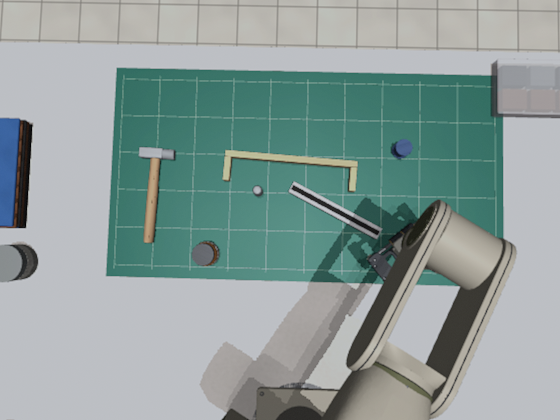

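The top view shows the whole bar, from (291,187) to (380,233), and its right end is just clear of the gripper. I'll measure it and finish the turn.

{"op": "jog_arm", "data": {"steps": [[1,-0.004,0.005,0.0,0,0,-0.16],[1,-0.004,0.006,0.0,0,0,-0.32],[1,-0.004,0.006,0.015,0,0,-0.42],[1,-0.004,0.006,0.035,0,0,-0.42]]}}

```text
t: 4.8
tool_pos: [0.4725, -0.2299, 0.0811]
orientation: [2.65, 1.668, 0.008]
force: [0.0, 0.0, -0.2]
opening: 0.0009
```

```bash
python3 - <<'E'
from h import *
c=status("t9")
im=c["image"][:,:,::-1].copy(); im[barmask(c)]=(255,0,255)
cv2.imwrite("pics/m9.png",cv2.resize(im[130:270,210:430],None,fx=3.5,fy=3.5,interpolation=0))
jog(-180,-274.6,0.02,23-90)
E
```

```text
bar ctr bay [-164.3 -326.2] phi -63.05 L [-275.7 -269.6] R [ -52.8 -382.8] size [ 86.5 228.6]
t 4.85 tcp bay [-182.1 -279.4] z 0.0777 F [-1.7  0.2 -1.8] q [-0.55  0.05  1.87  0.    1.22 -0.1 ] open 0.001
target [ 0.47301773 -0.22413336  0.02      ] shift [ 0.0053 -0.0002  0.0577] turn [0.007 0.    0.014]
```

View pics/m9.png

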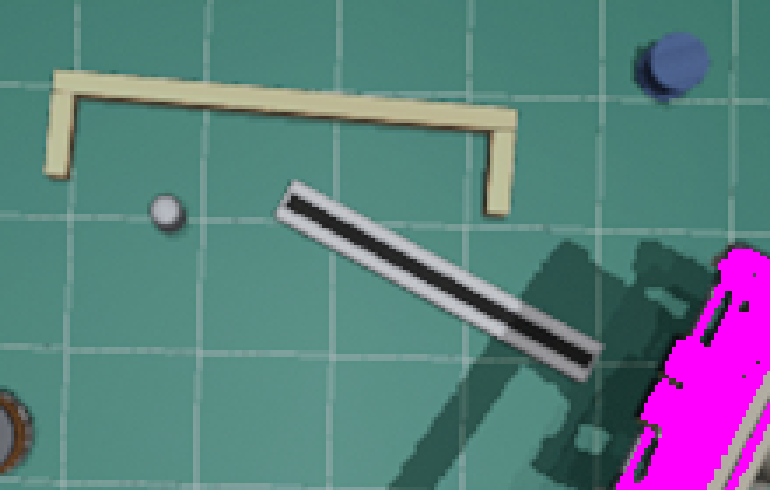

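```bash
cat >> h.py <<'E'
def barmask(c):
    I=c["image"].astype(int); r,g,b=I[...,0],I[...,1],I[...,2]
    m=((abs(r-b)<16)&(g-r<11)&((r>118)|(g<62)|(abs(g-r)<7)))
    m[:130]=0;m[275:]=0;m[:,:222]=0;m[:,450:]=0
    m=cv2.morphologyEx(m.astype(np.uint8),cv2.MORPH_OPEN,np.ones((2,2)))
    n,l,s,_=cv2.connectedComponentsWithStats(m); best=None
    for k in range(1,n):
        if s[k,4]<200: continue
        w=sorted(cv2.minAreaRect((ray(c,pts(l==k),.022)*1000).astype(np.float32))[1]); e=abs(w[1]-250)+abs(w[0]-30)
        if best is None or e<best[0]: best=(e,k)
    return l==best[1]
E
python3 - <<'E'
from h import *
c=status()
E
```

```text
bar ctr bay [-113.2 -123. ] phi 23.43 L [-63.5  -8.3] R [-162.9 -237.7] size [249.   30.6]
```

{"op": "jog_arm", "data": {"steps": [[1,0.0,0,0.03,0,0,0.01],[1,0.0,0,0.055,0,0,0.014],[1,0.0,0,0.055,0,0,0.014]]}}

```text
t: 5.28
tool_pos: [0.4694, -0.2278, 0.0222]
orientation: [2.67, 1.652, 0.002]
force: [0.7, -0.3, 0.5]
opening: 0.0002
```

```bash
cat >> h.py <<'E'
def endpush(c0,ph0,ph1,S,ss,off=8.0,z=0.02):
    s=robot.read_state(); R=Ro.from_rotvec(s["orientation"]).as_matrix()
    print("t",s["t"],"tcp bay",np.round(tobay(s["tool_pos"][:2]*1000,O,TH)[0],1),"z",round(s["tool_pos"][2],4),"F",np.round(s["force"],1))
    N=200; c=np.array(c0,float); tr=[]
    for i in range(N+1):
        ph=np.radians(ph0+(ph1-ph0)*i/N); d=np.array([np.sin(ph),np.cos(ph)]); tr.append((c.copy(),ph,d)); c=c+d*S/N
    for q in ss:
        i=max(0,int(round(q/S*N))); c,ph,d=tr[i]
        p=c-d*(125+off-min(q,0)); a=TH-ph+np.pi/2; X=np.array([np.cos(a),np.sin(a),0]);Z=np.array([0,0,-1.]);T=np.c_[X,np.cross(Z,X),Z]
        w=np.r_[(O+p[0]*BX+p[1]*BY)/1000,z]
        print(q,"bay",np.round(p,1),"L",np.round(c+125*d,1),"R",np.round(c-125*d,1),"shift",np.round(R.T@(w-s["tool_pos"]),4),"turn",np.round(Ro.from_matrix(R.T@T).as_rotvec(),3))
E
python3 - <<'E'
from h import *
endpush([-113.2,-123],23.4,16.4,120,[-20,-5,0,5,10,20,30,40,50,60,70,80,90,100,110,120])
E
```

```text
t 5.275 tcp bay [-183.4 -278.5] z 0.0222 F [ 0.7 -0.3  0.5]
-20 bay [-174.  -263.4] L [-63.6  -8.3] R [-162.8 -237.7] shift [0.0176 0.0028 0.0022] turn [0.002 0.    0.007]
-5 bay [-168.  -249.7] L [-63.6  -8.3] R [-162.8 -237.7] shift [0.0326 0.0029 0.0022] turn [0.002 0.    0.007]
0 bay [-166.  -245.1] L [-63.6  -8.3] R [-162.8 -237.7] shift [0.0376 0.0029 0.0022] turn [0.002 0.    0.007]
5 bay [-163.5 -240.9] L [-62.2  -3.6] R [-160.4 -233.6] shift [0.0424 0.0036 0.0022] turn [0.002 0.    0.002]
10 bay [-160.7 -236.2] L [-60.7   1.6] R [-157.6 -228.8] shift [0.0478 0.0043 0.0022] turn [ 0.002  0.    -0.004]
20 bay [-155.9 -227.9] L [-58.2  10.9] R [-152.8 -220.4] shift [0.0574 0.0055 0.0022] turn [ 0.002  0.    -0.014]
30 bay [-150.8 -218.9] L [-55.6  20.9] R [-147.8 -211.5] shift [0.0676 0.0067 0.0022] turn [ 0.002  0.    -0.024]
40 bay [-145.8 -209.9] L [-53.1  30.9] R [-142.9 -202.4] shift [0.0779 0.0078 0.0022] turn [ 0.002  0.    -0.034]
50 bay [-141.1 -201.4] L [-50.8  40.3] R [-138.3 -193.9] shift [0.0875 0.0087 0.0022] turn [ 0.002  0.    -0.044]
60 bay [-136.3 -192.3] L [-48.5  50.3] R [-133.6 -184.8] shift [0.0978 0.0096 0.0022] turn [ 0.002  0.    -0.055]
70 bay [-131.6 -183.2] L [-46.3  60.3] R [-128.9 -175.6] shift [0.108  0.0104 0.0022] turn [ 0.002  0.    -0.065]
80 bay [-127.2 -174.5] L [-44.3  69.8] R [-124.7 -166.9] shift [0.1177 0.011  0.0022] turn [ 0.002  0.    -0.075]
90 bay [-122.7 -165.3] L [-42.3  79.9] R [-120.2 -157.7] shift [0.128  0.0116 0.0022] turn [ 0.002  0.    -0.085]
100 bay [-118.2 -156. ] L [-40.4  90. ] R [-115.8 -148.4] shift [0.1383 0.012  0.0022] turn [ 0.002  0.    -0.095]
110 bay [-114.2 -147.2] L [-38.7  99.5] R [-111.8 -139.6] shift [0.1479 0.0124 0.0022] turn [ 0.002  0.    -0.105]
120 bay [-109.9 -137.8] L [-37.1 109.7] R [-107.6 -130.2] shift [0.1582 0.0126 0.0022] turn [ 0.002  0.    -0.116]
```

{"op": "jog_arm", "data": {"steps": [[1,0.018,0.003,0.001,0,0,0.007],[1,0.033,0.003,0.001,0,0,0.007],[1,0.042,0.0035,0.001,0,0,0.002],[1,0.05,0.0045,0.001,0,0,-0.006],[1,0.058,0.0055,0.001,0,0,-0.014]]}}

```text
t: 5.9
tool_pos: [0.5006, -0.1784, 0.0217]
orientation: [2.657, 1.671, 0.002]
force: [-0.3, -2.4, 1.7]
opening: 0.0006
```

```bash
python3 - <<'E'
from h import *
c=status("t10"); endpush([-113.2,-123],23.4,16.4,120,[20,30,40,50,60,70])
E
```

```text
bar ctr bay [-150.6 -240.9] phi 16.5 L [-115.1 -121.1] R [-186.1 -360.8] size [422.4 220.9]
t 5.95 tcp bay [-154.9 -226.5] z 0.0216 F [0.3 0.4 0. ]
20 bay [-155.9 -227.9] L [-58.2  10.9] R [-152.8 -220.4] shift [-0.0017 -0.0004  0.0016] turn [ 0.003 -0.     0.001]
30 bay [-150.8 -218.9] L [-55.6  20.9] R [-147.8 -211.5] shift [0.0085 0.001  0.0016] turn [ 0.003 -0.    -0.009]
40 bay [-145.8 -209.9] L [-53.1  30.9] R [-142.9 -202.4] shift [0.0188 0.0022 0.0016] turn [ 0.003 -0.    -0.019]
50 bay [-141.1 -201.4] L [-50.8  40.3] R [-138.3 -193.9] shift [0.0284 0.0033 0.0016] turn [ 0.003 -0.    -0.029]
60 bay [-136.3 -192.3] L [-48.5  50.3] R [-133.6 -184.8] shift [0.0386 0.0043 0.0016] turn [ 0.003 -0.    -0.039]
70 bay [-131.6 -183.2] L [-46.3  60.3] R [-128.9 -175.6] shift [0.0489 0.0052 0.0016] turn [ 0.003 -0.    -0.05 ]
```

View pics/t10.png

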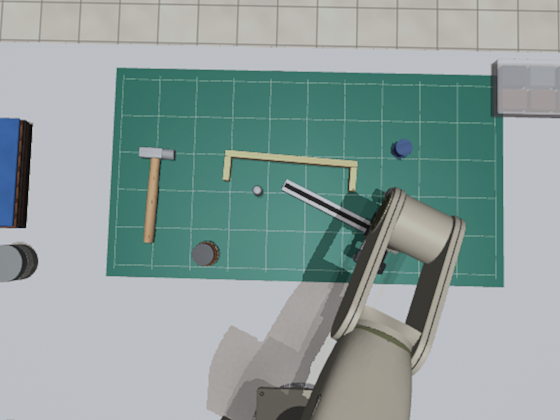

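```bash
cat >> h.py <<'E'
def partial(umin,umax,name=None,vmin=160,end="L"):
    c=top(name); I=c["image"].astype(int); r,g,b=I[...,0],I[...,1],I[...,2]
    m=((abs(r-b)<16)&(g-r<11)&((r>118)|(g<62)|(abs(g-r)<7)))
    m[:vmin]=0;m[275:]=0;m[:,:umin]=0;m[:,umax:]=0
    m=big(cv2.morphologyEx(m.astype(np.uint8),cv2.MORPH_OPEN,np.ones((2,2))))
    p=tobay(ray(c,pts(m),.022)*1000,O,TH); r=cv2.minAreaRect(p.astype(np.float32)); bx=cv2.boxPoints(r)
    l=[np.linalg.norm(bx[i]-bx[(i+1)%4]) for i in range(2)]; i=int(np.argmax(l)); d=(bx[(i+1)%4]-bx[i]); d=d/np.linalg.norm(d); d*=np.sign(d[1])
    ce=np.array(r[0]); h=max(l)/2
    L=ce+h*d if end=="L" else ce-h*d+250*d
    print("phi",round(np.degrees(np.arctan2(d[0],d[1])),2),"L",np.round(L,1),"R",np.round(L-250*d,1),"ctr",np.round(L-125*d,1),"rect",np.round(sorted(l),1)); return c
E
python3 - <<'E'
from h import *
partial(265,355)
E
```

```text
phi 22.31 L [-58.9  10.5] R [-153.9 -220.7] ctr [-106.4 -105.1] rect [ 30.8 205. ]
```

The bar is following the prediction to within 1 mm, so I'll continue.

{"op": "jog_arm", "data": {"steps": [[1,0.01,0.001,0.001,0,0,-0.01],[1,0.019,0.002,0.001,0,0,-0.019],[1,0.028,0.003,0.001,0,0,-0.029],[1,0.038,0.004,0.001,0,0,-0.039],[1,0.048,0.005,0.001,0,0,-0.05]]}}

```text
t: 6.62
tool_pos: [0.5261, -0.1359, 0.0202]
orientation: [2.615, 1.739, 0.002]
force: [-0.1, -1.1, -0.4]
opening: 0.0004
```

```bash
python3 - <<'E'
from h import *
partial(265,340,"t11"); endpush([-113.2,-123],23.4,16.4,120,[70,80,90,100,110,120])
E
```

```text
phi 19.26 L [-49.   57.4] R [-131.5 -178.6] ctr [-90.3 -60.6] rect [ 31.  208.6]
t 6.675 tcp bay [-131.9 -182.3] z 0.0203 F [0.3 1.1 0.1]
70 bay [-131.6 -183.2] L [-46.3  60.3] R [-128.9 -175.6] shift [-0.0008  0.0005  0.0003] turn [ 0.002 -0.001  0.002]
80 bay [-127.2 -174.5] L [-44.3  69.8] R [-124.7 -166.9] shift [0.0088 0.0018 0.0003] turn [ 0.002 -0.001 -0.008]
90 bay [-122.7 -165.3] L [-42.3  79.9] R [-120.2 -157.7] shift [0.0191 0.0031 0.0003] turn [ 0.002 -0.001 -0.019]
100 bay [-118.2 -156. ] L [-40.4  90. ] R [-115.8 -148.4] shift [0.0293 0.0042 0.0003] turn [ 0.002 -0.001 -0.029]
110 bay [-114.2 -147.2] L [-38.7  99.5] R [-111.8 -139.6] shift [0.0389 0.0052 0.0003] turn [ 0.002 -0.001 -0.039]
120 bay [-109.9 -137.8] L [-37.1 109.7] R [-107.6 -130.2] shift [0.0492 0.0061 0.0003] turn [ 0.002 -0.001 -0.049]
```

View pics/t11.png

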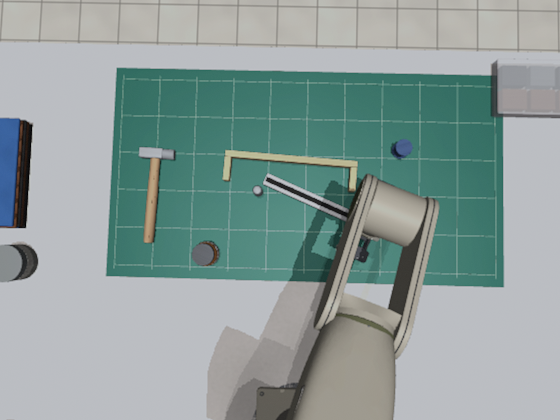

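{"op": "jog_arm", "data": {"steps": [[1,0.01,0.002,0,0,0,-0.009],[1,0.02,0.003,0,0,0,-0.019],[1,0.03,0.004,0,0,0,-0.029],[1,0.04,0.005,0,0,0,-0.039],[1,0.05,0.006,0,0,0,-0.049]]}}

```text
t: 7.3
tool_pos: [0.5517, -0.0904, 0.0202]
orientation: [2.57, 1.805, 0.003]
force: [-0.4, -0.1, -0.8]
opening: 0.0005
```

```bash
python3 - <<'E'
from h import *
top("t12"); s=robot.read_state(); print(s["force"],tobay(s["tool_pos"][:2]*1000,O,TH))
c=robot.read_camera("scene"); cv2.imwrite("pics/s12.png",cv2.resize(c["image"][160:290,120:390,::-1],None,fx=2.9,fy=2.9,interpolation=cv2.INTER_CUBIC))
E
```

```text
[0.66859961 1.12936258 0.50247435] [[-109.07873377 -135.35183521]]
```

View pics/t12.png

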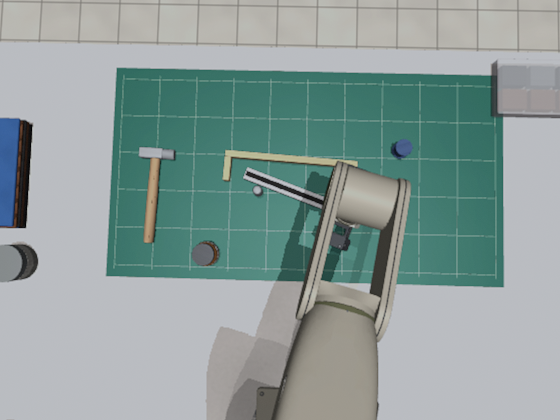

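View pics/s12.png

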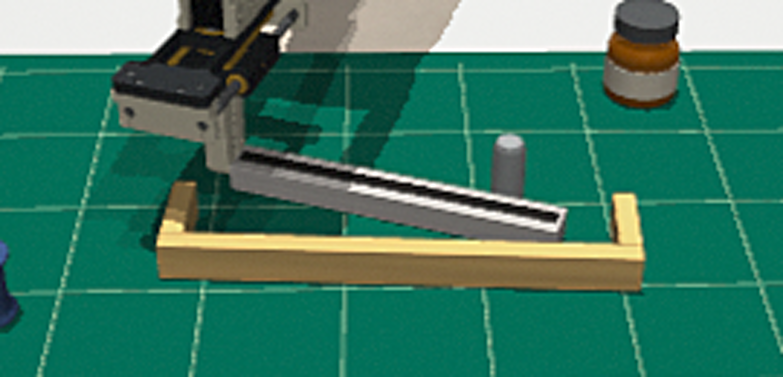

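The left end is behind the post and in the bay, at about (563,235) in the crop. The right end is still out in front of the cheek, so the on-the-way condition is met. Next I'll back off, lift and turn the tool so I can push the right end in.

{"op": "jog_arm", "data": {"steps": [[1,-0.02,0,0,0,0,0],[1,-0.03,0.005,-0.04,0,0,0.1],[1,-0.03,0.01,-0.08,0,0,0.28],[1,-0.02,0.03,-0.08,0,0,0.46],[1,0,0.04,-0.08,0,0,0.64]]}}

```text
t: 8.02
tool_pos: [0.5903, -0.1061, 0.1017]
orientation: [3.01, 0.893, 0.007]
force: [0.2, 0.5, -0.5]
opening: 0.0005
```

```bash
python3 - <<'E'
from h import *
jog(-135,-83,0.09,16.5);
E
```

```text
t 8.03 tcp bay [ -70.2 -149.6] z 0.1017 F [ 0.2  0.5 -0.5] q [-0.26  0.22  1.63  0.    1.28  0.73] open 0.0
target [ 0.5295978  -0.03562804  0.09      ] shift [-0.0125 -0.0922  0.0114] turn [ 0.001 -0.005  0.925]
```

{"op": "jog_arm", "data": {"steps": [[1,-0.012,-0.045,0,0,0,0.18],[1,-0.012,-0.092,0,0,0,0.36],[1,-0.012,-0.092,0,0,0,0.54],[1,-0.012,-0.092,0,0,0,0.72],[1,-0.012,-0.092,0.01,0,0,0.92]]}}

```text
t: 8.65
tool_pos: [0.5306, -0.037, 0.0924]
orientation: [-3.097, 0.528, -0.011]
force: [0.2, 0.6, 0.2]
opening: 0.0003
```

```bash
python3 - <<'E'
from h import *
jog(-135,-83,0.02,16.5)
c=top("t13")
c=robot.read_camera("scene"); cv2.imwrite("pics/s13.png",cv2.resize(c["image"][160:290,120:390,::-1],None,fx=2.9,fy=2.9,interpolation=cv2.INTER_CUBIC))
E
```

```text
t 8.65 tcp bay [-133.9  -84.3] z 0.0924 F [0.2 0.6 0.2] q [-0.17  0.05  1.83  0.    1.25  1.74] open 0.0
target [ 0.5295978  -0.03562804  0.02      ] shift [-0.0019 -0.0008  0.0723] turn [-0.001 -0.007  0.011]
```

View pics/t13.png

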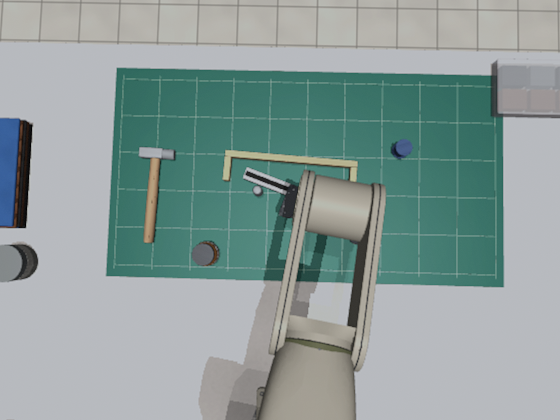

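View pics/s13.png

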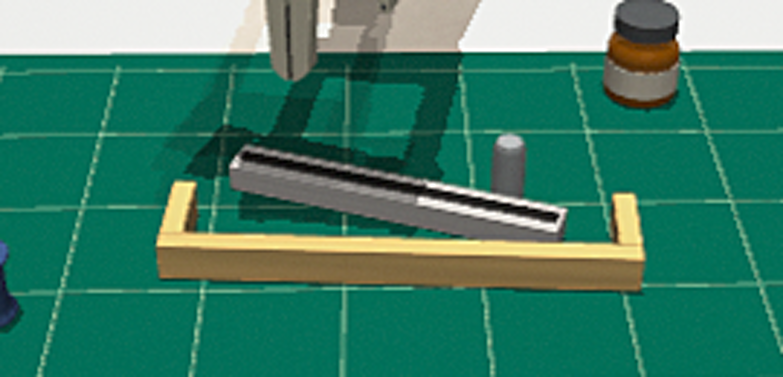

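The top view shows the left part of the bar from (246,173). The scene crop shows its rail-side top edge from (231,168) to about (563,221).

```bash
python3 - <<'E'
from h import *
q=frompic([[231,167],[562,221]],.022); print(q,"len",np.linalg.norm(q[1]-q[0]),np.degrees(np.arctan2(*(q[1]-q[0]))))
c=top(); I=c["image"][150:205,235:300,::-1]; cv2.imwrite("pics/c14.png",cv2.resize(I,None,fx=9,fy=9,interpolation=0))
E
```

```text
[[ -89.2 -126.9]
 [ -34.1  114.8]] len 247.90098829976455 12.842170256899653
```

View pics/c14.png

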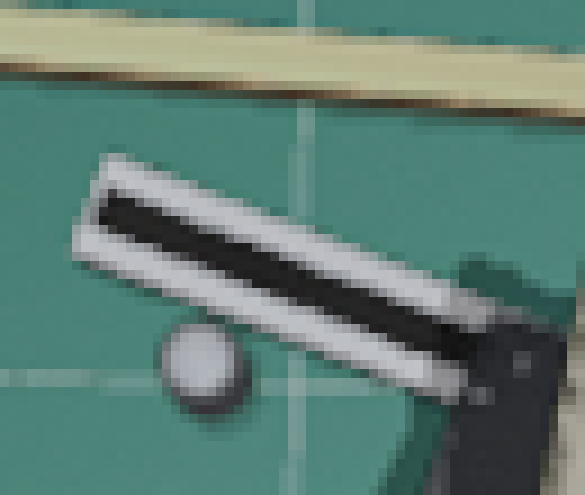

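```bash
python3 - <<'E'
from h import *
c=robot.read_camera("top")
f=lambda P:tobay(ray(c,np.array(P)/9+[235,150],.022)*1000,O,TH)
q=f([[112,158],[76,256],[480,300],[440,398],[205,355]]);print(q.round(1)); print(np.degrees(np.arctan2(*(q[0]-q[2]))),np.degrees(np.arctan2(*(q[1]-q[3]))))
E
```

```text
[[-23.8 106.4]
 [-52.1 113.8]
 [-54.6   0.4]
 [-82.9   9.1]
 [-76.6  75.4]]
16.2298448655368 16.38467302562924
```

{"op": "jog_arm", "data": {"steps": [[1,-0.002,0,0.04,0,0,0],[1,-0.002,0,0.071,0,0,0],[1,-0.001,0,0.072,0,0,0.01]]}}

```text
t: 9.28
tool_pos: [0.5271, -0.0359, 0.0174]
orientation: [-3.097, 0.524, 0.0]
force: [-0.5, -0.1, 1.0]
opening: 0.0007
```

```bash
python3 - <<'E'
from h import *
for x,y,p in [(-119,-84,16.3),(-109,-86,14.5),(-99,-88,12.5),(-89,-89,10),(-79,-90,8),(-70,-90,5.5),(-62,-90,3)]: jog(x,y,.02,p)
E
```

```text
t 9.28 tcp bay [-137.5  -83.4] z 0.0174 F [-0.5 -0.1  1. ] q [-0.17  0.16  1.87  0.    1.11  1.74] open 0.001
target [ 0.54550725 -0.03760017  0.02      ] shift [ 0.018  -0.0045 -0.0026] turn [-0.    0.    0.01]
t 9.28 tcp bay [-137.5  -83.4] z 0.0174 F [-0.5 -0.1  1. ] q [-0.17  0.16  1.87  0.    1.11  1.74] open 0.001
target [ 0.55536695 -0.04020521  0.02      ] shift [ 0.0281 -0.0053 -0.0026] turn [-0.     0.    -0.021]
t 9.28 tcp bay [-137.5  -83.4] z 0.0174 F [-0.5 -0.1  1. ] q [-0.17  0.16  1.87  0.    1.11  1.74] open 0.001
target [ 0.56522666 -0.04281024  0.02      ] shift [ 0.0383 -0.006  -0.0026] turn [-0.     0.    -0.056]
t 9.28 tcp bay [-137.5  -83.4] z 0.0174 F [-0.5 -0.1  1. ] q [-0.17  0.16  1.87  0.    1.11  1.74] open 0.001
target [ 0.57514724 -0.04441713  0.02      ] shift [ 0.0482 -0.0078 -0.0026] turn [-0.   0.  -0.1]
t 9.28 tcp bay [-137.5  -83.4] z 0.0174 F [-0.5 -0.1  1. ] q [-0.17  0.16  1.87  0.    1.11  1.74] open 0.001
target [ 0.58506782 -0.04602402  0.02      ] shift [ 0.0581 -0.0095 -0.0026] turn [-0.     0.    -0.135]
t 9.28 tcp bay [-137.5  -83.4] z 0.0174 F [-0.5 -0.1  1. ] q [-0.17  0.16  1.87  0.    1.11  1.74] open 0.001
target [ 0.59405113 -0.04657189  0.02      ] shift [ 0.0667 -0.012  -0.0026] turn [-0.     0.    -0.179]
t 9.28 tcp bay [-137.5  -83.4] z 0.0174 F [-0.5 -0.1  1. ] q [-0.17  0.16  1.87  0.    1.11  1.74] open 0.001
target [ 0.60203629 -0.04705888  0.02      ] shift [ 0.0744 -0.0141 -0.0026] turn [-0.     0.    -0.222]
```

{"op": "jog_arm", "data": {"steps": [[1,0.014,-0.003,-0.002,0,0,0.01],[1,0.023,-0.005,-0.002,0,0,0],[1,0.032,-0.0055,-0.002,0,0,-0.03],[1,0.041,-0.0065,-0.002,0,0,-0.07],[1,0.05,-0.008,-0.002,0,0,-0.105]]}}

```text
t: 9.9
tool_pos: [0.5776, -0.0451, 0.0199]
orientation: [-3.121, 0.357, -0.0]
force: [-1.8, -0.1, 1.0]
opening: 0.0004
```

```bash
python3 - <<'E'
from h import *
c=top(); cv2.imwrite("pics/c15.png",cv2.resize(c["image"][145:245,215:375,::-1],None,fx=5,fy=5,interpolation=0))
c=robot.read_camera("scene"); cv2.imwrite("pics/s15.png",cv2.resize(c["image"][160:290,120:390,::-1],None,fx=2.9,fy=2.9,interpolation=cv2.INTER_CUBIC))
jog(-79,-90,.02,8)
E
```

```text
t 10.0 tcp bay [-85.9 -89.5] z 0.0199 F [ 0.5 -0.2  0.7] q [-0.17  0.28  1.73  0.    1.13  1.63] open 0.001
target [ 0.58506782 -0.04602402  0.02      ] shift [ 0.0069 -0.0006 -0.    ] turn [-0.    -0.001 -0.028]
```

View pics/c15.png

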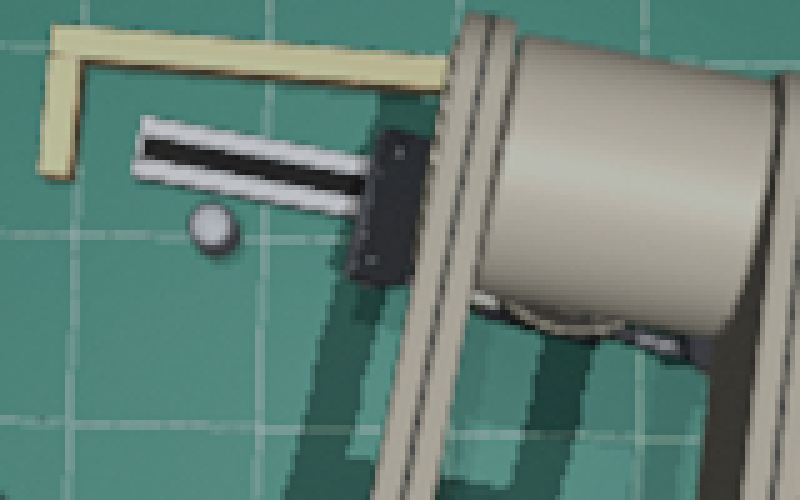

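View pics/s15.png

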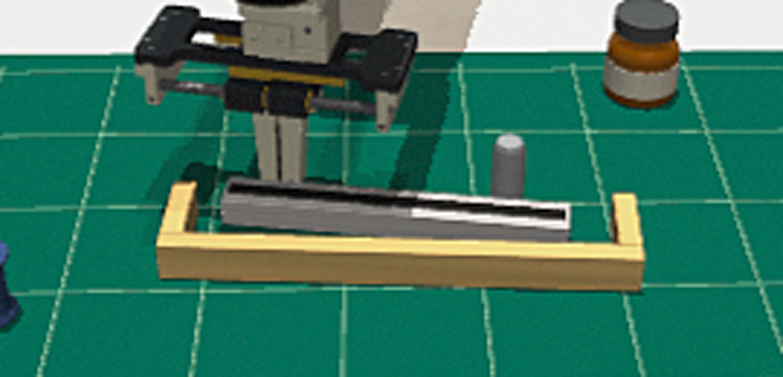

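The bar has swung in and its right end is inside the cheek. φ is now about 5°. One more small push here, then I'll retreat, open the fingers and push it flat at two points.

{"op": "jog_arm", "data": {"steps": [[1,0.008,-0.001,0,0,0,-0.03],[1,0.016,-0.002,0,0,0,-0.08],[1,0.016,-0.002,0,0,0,-0.08],[1,-0.015,-0.002,0,0,0,-0.11],[0,-0.025,-0.002,0,0,0,-0.11]]}}

```text
t: 10.62
tool_pos: [0.5528, -0.037, 0.0194]
orientation: [-3.136, 0.188, 0.0]
force: [0.3, 0.8, 0.0]
opening: 0.0064
```

```bash
python3 - <<'E'
from h import *
c=top(); cv2.imwrite("pics/c16.png",cv2.resize(c["image"][145:245,215:375,::-1],None,fx=5,fy=5,interpolation=0))
jog(-95,-28,.02,0)
E
```

```text
t 10.68 tcp bay [-112.1  -82.9] z 0.0195 F [ 0.   1.  -1.2] q [-0.16  0.22  1.8   0.    1.12  1.53] open 0.01
target [0.5728717  0.01683499 0.02      ] shift [ 0.0139 -0.0558 -0.0005] turn [-0.     0.    -0.059]
```

View pics/c16.png

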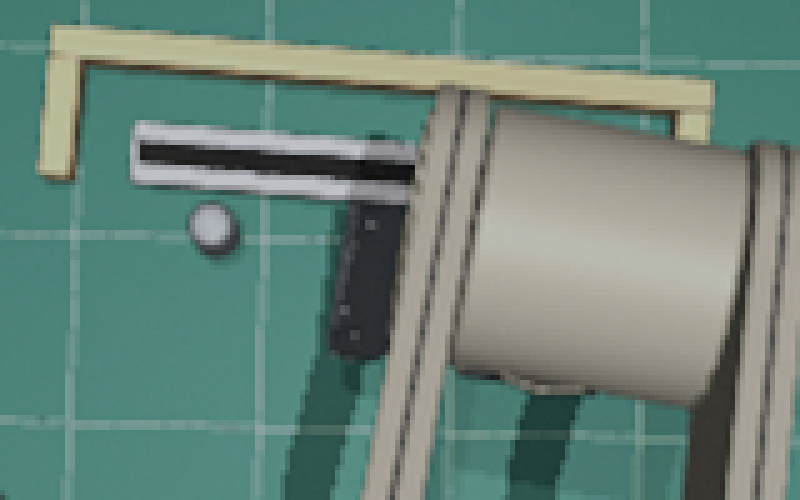

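The bar is now nearly parallel to the rail with about 24 mm left to go. I'll open the fingers and move across to centre them, staying right of the post.

{"op": "jog_arm", "data": {"steps": [[0,0.0,-0.02,0,0,0,-0.03],[0,0.005,-0.04,0,0,0,-0.06],[0,0.014,-0.055,0,0,0,-0.06],[0,0.014,-0.055,0,0,0,-0.06],[0,0.014,-0.055,0,0,0,-0.06]]}}

```text
t: 11.3
tool_pos: [0.573, 0.0161, 0.0192]
orientation: [-3.14, 0.093, 0.001]
force: [-0.4, 0.7, 0.3]
opening: 0.0598
```

```bash
python3 - <<'E'
from h import *
jog(-38,-28,.02,0)
c=robot.read_camera("scene"); cv2.imwrite("pics/s17.png",cv2.resize(c["image"][160:290,120:390,::-1],None,fx=2.9,fy=2.9,interpolation=cv2.INTER_CUBIC))
E
```

```text
t 11.3 tcp bay [-94.8 -28.8] z 0.0192 F [-0.4  0.7  0.3] q [-0.06  0.27  1.75  0.    1.13  1.57] open 0.06
target [0.62976599 0.01336515 0.02      ] shift [ 0.0568 -0.0007 -0.0008] turn [-0.     0.001  0.002]
```

View pics/s17.png

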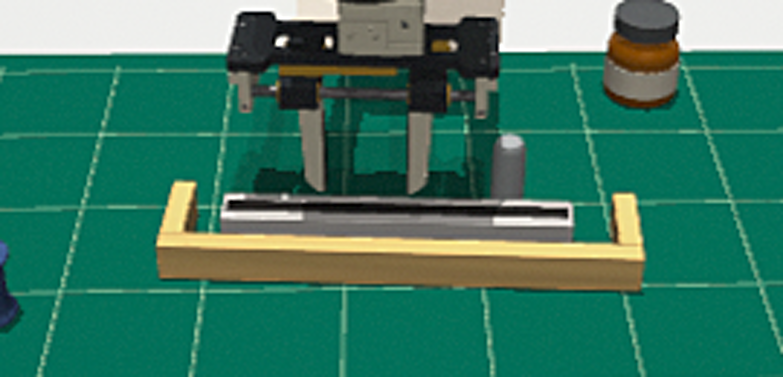

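{"op": "jog_arm", "data": {"steps": [[0,0.015,-0.001,0,0,0,0],[0,0.025,-0.001,0,0,0,0],[0,0.033,-0.001,0,0,0,0],[0,0.041,-0.001,0,0,0,0],[0,0.048,-0.001,0,0,0,0]]}}

```text
t: 11.98
tool_pos: [0.621, 0.0138, 0.0189]
orientation: [-3.14, 0.094, 0.002]
force: [-1.4, -0.2, -0.9]
opening: 0.0932
```

```bash
python3 - <<'E'
from h import *
jog(-38,-28,.02,0)
c=robot.read_camera("scene"); cv2.imwrite("pics/s18.png",cv2.resize(c["image"][160:290,120:390,::-1],None,fx=2.9,fy=2.9,interpolation=cv2.INTER_CUBIC))
E
```

```text
t 11.97 tcp bay [-46.8 -28.1] z 0.0189 F [-1.4 -0.2 -0.9] q [-0.06  0.38  1.6   0.    1.16  1.57] open 0.093
target [0.62976599 0.01336515 0.02      ] shift [ 0.0088 -0.0001 -0.0011] turn [-0.     0.001  0.001]
```

View pics/s18.png

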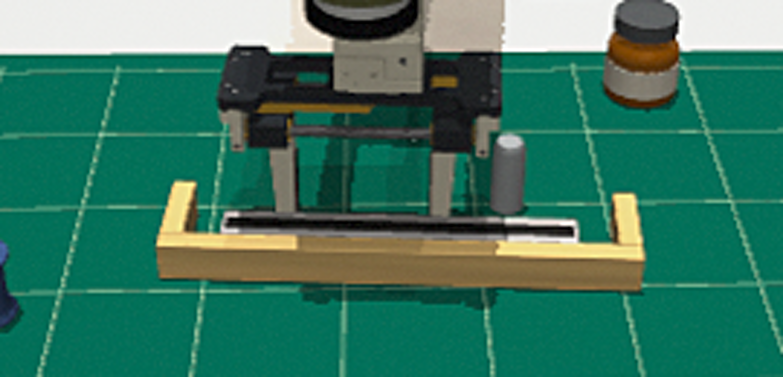

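Nearly flush. I'll push on gently until the force rises against the rail.

{"op": "jog_arm", "data": {"steps": [[0,0.004,0,0,0,0,0],[0,0.008,0,0,0,0,0],[0,0.01,0,0,0,0,0],[0,0.01,0,0,0,0,0]]}}

```text
t: 12.52
tool_pos: [0.6282, 0.0135, 0.0189]
orientation: [-3.14, 0.095, 0.013]
force: [-19.9, 1.9, 16.0]
opening: 0.0929
```

```bash
python3 - <<'E'
from h import *
jog(-38,-28,.02,0)
E
```

```text
t 12.53 tcp bay [-39.5 -27.9] z 0.0189 F [-19.9   1.9  16. ] q [-0.06  0.4   1.57  0.    1.17  1.57] open 0.093
target [0.62976599 0.01336515 0.02      ] shift [ 0.0015  0.0001 -0.0011] turn [-0.     0.009  0.001]
```

The force has risen to 20 N, so the bar is against the rail. I'll back straight off, lift, then move clear to check.

{"op": "jog_arm", "data": {"steps": [[0,-0.01,0,0,0,0,0],[0,-0.05,0,0,0,0,0],[0,-0.08,0,-0.06,0,0,0],[0,-0.09,0.05,-0.12,0,0,0],[0,-0.1,0.11,-0.14,0,0,0]]}}

```text
t: 13.15
tool_pos: [0.5281, -0.0741, 0.1552]
orientation: [3.14, -0.09, -0.004]
force: [1.7, -1.4, 0.3]
opening: 0.0929
```

{"op": "jog_arm", "data": {"steps": [[0,-0.02,0.06,0,0,0,0],[0,-0.04,0.12,0,0,0,0],[0,-0.05,0.18,0,0,0,0],[0,-0.06,0.24,0,0,0,0],[0,-0.06,0.3,0,0,0,0]]}}

```text
t: 13.78
tool_pos: [0.4503, -0.3724, 0.1561]
orientation: [3.139, -0.091, -0.002]
force: [1.0, -0.3, 0.5]
opening: 0.0931
```

```bash
python3 - <<'E'
from h import *
c=top("t20"); I=c["image"].astype(int)
cv2.imwrite("pics/c20.png",cv2.resize(c["image"][145:245,215:375,::-1],None,fx=5,fy=5,interpolation=0))
jog(-38,-28,.02,0)
try: status()
except Exception as e: print(e)
E
```

```text
t 13.82 tcp bay [-194.6 -430.6] z 0.1558 F [-5.5 -1.5  0.6] q [-0.78  0.14  1.62 -0.01  1.38  0.85] open 0.093
target [0.62976599 0.01336515 0.02      ] shift [ 0.1568 -0.4034  0.1332] turn [ 0.006  0.002 -0.   ]
bar ctr bay [-17.5  -4. ] phi -0.06 L [-17.6 121. ] R [ -17.3 -129. ] size [248.8  31.7]
```

View pics/t20.png

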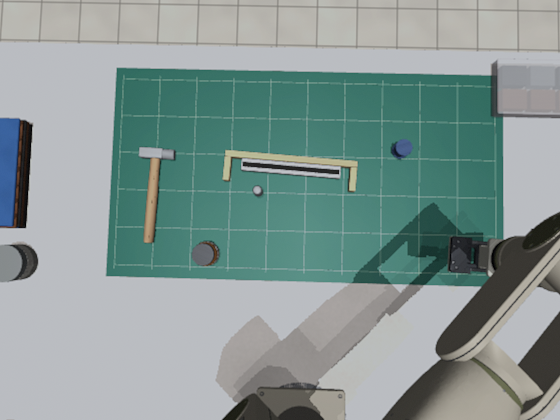

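View pics/c20.png

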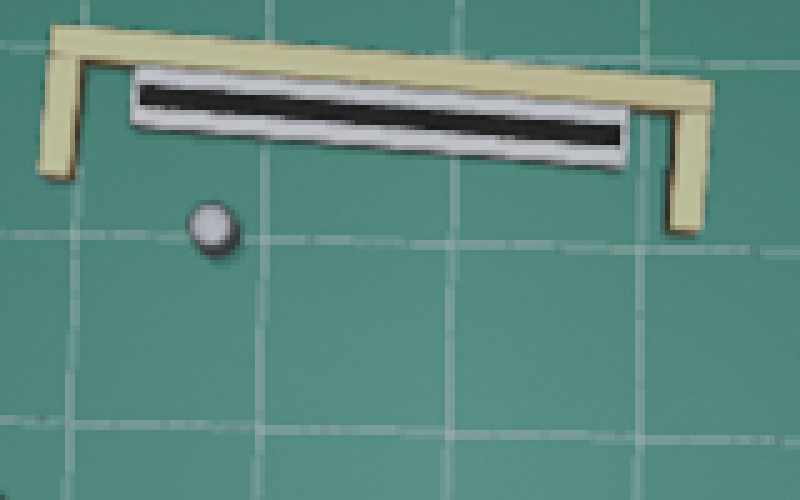

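The bar sits along the rail with no dark gap showing, at x≈-17.5, y≈-4 and φ≈-0.1°. The jar, spool and hammer look to be at their starting pixels. I'll check flatness in the scene view and then hand in.

```bash
python3 - <<'E'
from h import *
c=robot.read_camera("scene"); cv2.imwrite("pics/s21.png",cv2.resize(c["image"][160:290,120:390,::-1],None,fx=2.9,fy=2.9,interpolation=cv2.INTER_CUBIC))
a=cv2.imread("pics/top0.png").astype(int); b=cv2.imread("pics/t20.png").astype(int); d=abs(a-b).max(2)
for n,(u0,u1,v0,v1) in dict(jar=(185,225,238,272),spool=(388,418,135,162),hammer=(135,180,143,247)).items(): print(n,(d[v0:v1,u0:u1]>40).sum())
E
```

```text
jar 0
spool 0
hammer 0
```

View pics/s21.png

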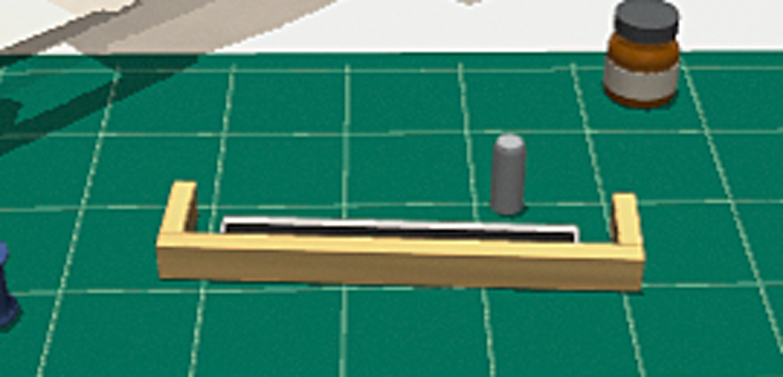

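The bar lies flat and level below the rail's top edge. Handing in.

```bash
python3 -c "
from plant import robot
print(robot.close_job())"
```

```text
the job is handed in; nothing more can be done
None
```

The straightedge is put away in its bay, and I handed the job in at about 14 s of the 72 s allowed. No verdict came back.

I pushed it only with the fingertips:
1. **Left end in:** I pushed the left end forward until the bar stood about 23° off the rail. Then I pushed the right end face along the bar's length so the left end slid in behind the post.
2. **Right end in:** I swung the right end past the -y cheek.
3. **Flush:** I pushed the bar against the rail with both fingers open, until the force rose to about 20 N.

**Last checks (top camera, bay frame):**

| Check | Measured | Allowed |
|---|---|---|
| Bar centre x | -17.5 mm | -22 to -10 mm |
| Bar centre y | -4 mm | -30 to 30 mm |
| Angle to the rail | about -0.1° | within about 3° |

- **Flatness:** the bar looks flat in the scene view; I judged this by eye.
- **Bystanders:** the jar, spool and hammer show no pixel change in the top view.
- **Midway condition:** at one point the left end was about 38 mm from the rail's line while the right end was about 108 mm from it.
- **Disagreement:** x = -17.5 mm is 2.5 mm off the -15 mm of a bar touching the rail, though the force and the lack of a visible gap suggest it is touching. This is close to the 2 mm calibration error.

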